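# Pulse a cinnamon stick in the spice grinder

### The arm

A 7-joint arm with a two-finger parallel gripper is mounted at the origin on a cart in front of the work surface, level with it; the furniture and walls round the work are solid. World frame = base frame: x ahead of the robot, y to its left, z up, the work surface at z = 0. Lengths are in m, angles in rad, forces in N, time in s.
With the tool pointing down it reaches from about 0.4 to 0.875 m from the base axis. Payload 19.3 kg.
Tool frame: the origin (TCP) lies between the finger pads; the fingertips stand 17 mm ahead of it and the grasp point (between the pads) lies 2 mm behind it; z points along the fingers, y is the line along which they close (so a half turn about z gives the same grasp; the last joint's range is limited). The gripper opens to 85 mm and grips with 20 to 120 N. Pads are 22 mm wide; open, the fingers measure 114 mm over their backs; the gripper's body (76 mm by 85 mm) begins 54 mm behind the grasp point. The pads swing forward as they close: fully open they stand 13 mm farther back than shut.
Start: joints at [-1.265, 0.521, -0.036, 1.599, 0.021, 1.021, -0.113], TCP at [0.229, 0.581, 0.248] pointing down, gripper open.
Joint ranges: [-2.91, 2.91], [-0.3, 2.13], [-1.5, 1.42], [0.17, 2.43], [-1.26, 4.41], [0.16, 1.93], [-2.52, 2.52]. Speed limits (rad/s): [1.89, 1.89, 2.39, 2.39, 3.01, 3.01, 3.01].

### API

Orientations are given as a unit quaternion [x, y, z, w].
In Python, from bench import robot, imaging, order gives the robot as it stands.
- The arm moves only by the tool servo_tool, never from a script. Its argument "increments" is a list of rows, each a list of 5 numbers: the shift along the tool's x, y, z in units of 0.15 m (1.0 is 0.15 m), then the turn about the tool's z in units of 120 degrees (1.0 is 120 degrees), then the opening, from 0 (shut) to 1 (fully open). In form: [[dx, dy, dz, spin, hand], ...]. A call has 1 to 20 rows; each row is the pose to reach, as a shift and turn from the pose commanded when the call began, along the tool's axes at that moment; what a row does not reach only later rows make up. A row lasts 1/10 s, in which the tool goes at most 50 mm and 8.59 degrees, less where a joint would pass 70% of its speed; a pose out of reach is approached as far as the arm can. A call with a number of a shift or a turn outside -1 to 1 is refused whole. A call with a gripper value outside its range is refused whole. The fingers move at their own pace and stop on an object; "grip_force" is the grip in N (left out, the last holds). Time passes only in rows, so rows that repeat a pose let the fingers close. It gives the time, the measured TCP pose, the force, the opening and the grip force at its end, in the units of the state.
- robot.get_state(): the state, without advancing time (a new reading comes with each control period).
- imaging.read_camera(name): name is "side" or "top" or "wrist"; returns a dict with "img" (400x640x3 uint8, blue, green, red), "K" (3x3 intrinsics, pixels), "R" (3x3) and "t" (3): a world point X has camera coordinates R X + t. Camera axes: x right, y down, z forward; pixel columns grow to the right and rows downward; lengths in m; the calibration is good to about 2 mm. A picture is of the moment at which its call begins. There is no depth.
- order.finish_job(): hands the job in; it is judged then, once.
The state is a dict: "time": time; "q": joint angles; "joint_vel": joint speeds; "joint_efforts": joint torques, N m; "ee_pos": TCP position; "tool_rot": TCP orientation; "contact_force": force on the tool from outside, world axes, zero at the start; "ft_torque": the same for the moment, N m; "grip_width": opening from 0.0 (shut) to 1.0 (fully open); "gripper_force": force on a finger pad.
Only numpy, scipy, OpenCV 4.12 (cv2) and the standard library are available. Lean on these libraries where they do the work, as an engineer would, in place of code of your own. Each camera call takes 0.05 s, during which the arm holds its last target. There are 200 camera calls.

### The job

Take the brown cinnamon stick out of the wooden stand and drop it end-down into the narrow well of the grey spice grinder. Then put the black lid with the orange handle on the grinder, its two pins down through the notches at the white marks until it sits flat, and turn it clockwise (seen from above) to the green mark, half-way to the red lock mark. Finish while still gripping the lid there against its spring: do not let go, never let it click into the lock, and leave the pale liquorice stick and everything else where they are.

Things in the scene. Friction and masses are not known exactly. Their poses are not given: they have to be found in the camera images.
- spice_grinder: Electric spice grinder, fixed: grey round body 98 mm across (106 at the foot), 125 mm high, steel collar on top. Origin: centre of its underside; z up. Two lid notches lie on its +x and -x sides, with white marks on the rim; green marks stand 0.61 rad clockwise (from above) of the white, red lock marks 1.22 rad clockwise. All repeats after half a turn.
- collar_top (a point): On the grinder's axis, level with the collar's top, 125 mm above the worktop. The collar's hole is 65 mm across; its lip is 7 mm thick and has two notches, 13 mm wide, reaching out to 41 mm from the axis.
- well_mouth (a point): Mouth of the well, on the grinder's axis, 80 mm above the worktop. The well is 22 mm across, its floor is 25 mm above the worktop; above the mouth a funnel widens to 57 mm at 103 mm above the worktop.
- run_mark: The pair of green marks on the grinder's rim. Origin: the grinder's origin; its x axis lies along the line through both green marks, 0.61 rad clockwise of the grinder's x axis. Fixed to the grinder.
- switch_ring (a joint): Sprung ring in the collar, driven by the lid's pins: rad, 0 at the white marks, grows as the lid turns clockwise from above; lock mark 1.22, stop 1.25. Its spring turns ring and lid back when let go (0.03 N m at 0, 0.08 at 0.6). It lags the lid by about 0.08 of play: with the handle on the green mark it reads about 0.53. Sprung balls click behind the pins at 0.9 to 1.0 and lock the lid.
- lid: Loose lid, 0.14 kg, on its plug. Origin: centre of the plug's underside; z up. Plug 61 mm across tapering to 51, 20 mm high; black flange 80 mm across, z 20 to 28; orange bar handle 60 mm along x, 16 mm across y, z 28 to 62. Two pins 8 mm thick stick out along +x and -x to 37.5 mm from the axis at z 7.5. Same after half a turn. Seated: x along the grinder's x, origin 105 mm above the grinder's.
- stick_stand: Wooden stand, fixed to the worktop, 60 x 100 x 40 mm (x, y, z) with two holes 14 mm across and 32 mm deep on its y axis at y = -25 and +25 mm. Origin: centre of its underside.
- cinnamon_stick: Brown cinnamon stick, 12 mm thick, 75 mm long, 15 g, standing loose in one hole of the stand, 43 mm showing. Origin: centre of its lower end; z along it, up.
- liquorice_stick: Pale yellow liquorice stick of the same size in the other hole, to be left. Origin: centre of its lower end; z along it.
- mug_2: White mug with dark spots, 82x114x91 mm, bystander at the back. Origin: centre of its underside.
- mill_2: Small salt shaker, 44 mm across, 90 mm high, bystander at the back. Origin: centre of its underside.
- spice_jar_3: Spice jar with a black cap, 41 mm across, 105 mm high, bystander at the left. Origin: centre of its underside.
- teaspoon: Metal teaspoon, 130x27x11 mm, bystander lying near the front edge. Origin: centre of its underside.
There are look-alikes about, which are no part of the job. Of the things that look like the lid, the larger one is meant.

How it is judged:
By the outcome, as a careful person would: the job done as asked, in the order asked, and still so for the second after the job is handed in, while the arm keeps its last pose, push and grip.
It also fails if it takes over 54 s, if anything falls off the work surface, if the arm or the gripper's body presses on something with over 40 N, if the wrist force passes 120 N, or if a joint passes its speed limit or range.

## Working session

There is one attempt and no reset: what is moved stays moved. The work goes in short steps, Python scripts to look and compute and a tool call to move; the robot and the scene stay as the last step left them, time stands still between calls to the robot, and variables do not carry over. Pictures are saved under pics/ and viewed, at most 10 in all, crops included, and the job is handed in when it is done.

Besides the shell and the picture viewer there is one more tool, called after ">>>" in YAML: its name, and indented under it one key for each argument. servo_tool: Moves the arm, as the interface text tells. Shifts and turns lie within -1 to 1; 1 stands for 0.15 m of shift or 120 degrees of turn. Its arguments: {"type":"object","properties":{"increments":{"type":"array"},"grip_force":{"type":"number"}},"required":["increments"]}

```bash
mkdir -p pics; ls
python3 - <<'E'
from bench import robot, imaging
import cv2,numpy as np,pickle
s=robot.get_state();print(s)
d={}
for n in("side","top","wrist"):
    c=imaging.read_camera(n);d[n]=c;print(n,c["K"].round(1).tolist(),(-c["R"].T@c["t"]).round(3),c["R"].round(3).tolist());cv2.imwrite(f"pics/{n}0.png",c["img"])
pickle.dump(d,open("c0.pkl","wb"))
E
```

```text
pics
{'time': 0.0, 'q': array([-1.26520751,  0.52202052, -0.03631557,  1.59997359,  0.02122517,
        1.02108265, -0.11279567]), 'joint_vel': array([ 0.00123804,  0.00217863,  0.00074594,  0.00193321,  0.00113126,
       -0.00037012,  0.00108242]), 'joint_efforts': array([ 6.86556778e-04, -9.27112484e+01,  1.98016874e+00, -3.69917178e+01,
        1.78694318e-02,  8.20625253e-03,  1.87167120e-05]), 'ee_pos': array([0.22931383, 0.58109264, 0.24773412]), 'tool_rot': array([ 1.86792402e-01,  9.82399255e-01, -5.46917015e-04, -5.09510315e-05]), 'contact_force': array([ 0.0218881 ,  0.16036803, -0.84079378]), 'ft_torque': array([-0.03556265,  0.01871832, -0.01417015]), 'gripper_force': 0.0, 'grip_width': 1.00023078157286}
side [[368.5, 0.0, 312.5], [0.0, 368.5, 191.9], [0.0, 0.0, 1.0]] [ 0.144 -0.613  0.607] [[0.885, -0.466, 0.009], [-0.249, -0.488, -0.837], [0.394, 0.738, -0.547]]
top [[388.2, 0.0, 323.9], [0.0, 388.2, 202.0], [0.0, 0.0, 1.0]] [0.34  0.064 1.239] [[0.024, -1.0, 0.003], [-0.987, -0.024, -0.159], [0.159, 0.001, -0.987]]
wrist [[345.6, 0.0, 320.5], [0.0, 345.6, 203.6], [0.0, 0.0, 1.0]] [0.156 0.61  0.373] [[0.367, 0.93, -0.0], [0.887, -0.35, 0.302], [0.281, -0.111, -0.953]]
```

View pics/top0.png

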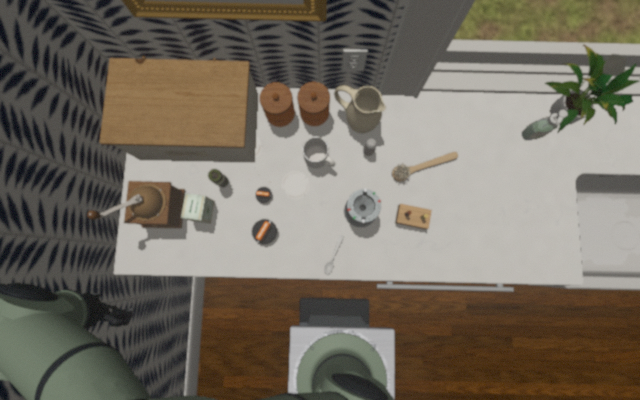

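View pics/side0.png

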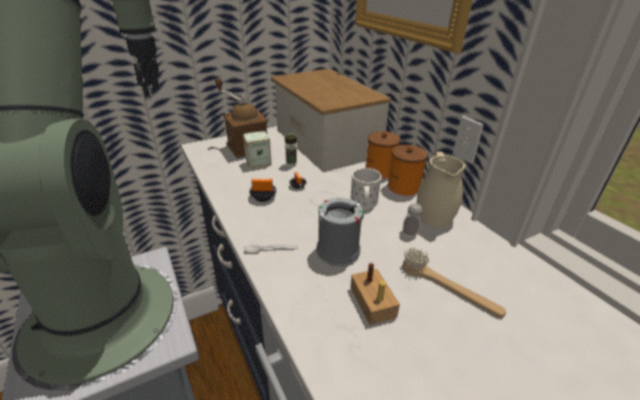

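The top view shows lids at (264,232) (large) and (263,195) (small look-alike), the grinder at (363,207), and the stand at (414,217). Stick candidates are brown at top (408,215)/side (371,272) and pale at top (424,218)/side (381,292). I choose the brown stick and the large lid, and check them in one close crop.

```bash
cat > h.py <<'E'
import numpy as np
def proj(c,X):
    p=c["R"]@np.asarray(X,float)+c["t"]; p=c["K"]@p; return p[:2]/p[2]
def ray(c,uv):
    d=c["R"].T@np.linalg.solve(c["K"],[uv[0],uv[1],1.]); return -c["R"].T@c["t"],d/np.linalg.norm(d)
def atz(c,uv,z):
    o,d=ray(c,uv); return o+d*(z-o[2])/d[2]
def tri(cs,uvs):
    A=np.zeros((3,3));b=np.zeros(3)
    for c,uv in zip(cs,uvs):
        o,d=ray(c,uv);P=np.eye(3)-np.outer(d,d);A+=P;b+=P@o
    X=np.linalg.solve(A,b); return X.round(4),[(proj(c,X)-uv).round(1) for c,uv in zip(cs,uvs)]
E
python3 - <<'E'
import pickle,cv2,numpy as np
from h import *
d=pickle.load(open("c0.pkl","rb"));T=d["top"];S=d["side"]
def crop(i,x,y,w,h,s):return cv2.resize(i[y:y+h,x:x+w],None,fx=s,fy=s,interpolation=cv2.INTER_CUBIC)
a=crop(T["img"],335,182,100,50,8);b=crop(T["img"],245,180,50,75,4);e=crop(S["img"],310,190,100,75,4);
e=crop(S["img"],310,190,150,50,4)
row=np.zeros((200,800,3),np.uint8)
b=crop(T["img"],245,180,40,67,3); row[:200,:120]=b[:200]
row[:,120:440]=crop(S["img"],345,260,64,40,5)
row[:,440:800]=crop(S["img"],310,190,72,40,5)
cv2.imwrite("pics/crop.png",np.vstack([a,row]))
print(tri([T,S],[(408,215),(371,263)]))
for n,uv,z in[("lid",(264,232),.03),("handle",(263,230),.062),("collar",(363,207),.125),("stand",(414,217),.04),("brown",(408,214),.07),("pale",(424,218),.07)]:print(n,atz(T,uv,z).round(3),proj(S,atz(T,uv,z)).round(0))
E
```

```text
(array([ 0.4975, -0.1907,  0.085 ]), [array([ 0.9, -1.6]), array([-2.8,  0.4])])
lid [0.436 0.249 0.03 ] [261. 188.]
handle [0.439 0.248 0.062] [262. 179.]
collar [ 0.508 -0.049  0.125] [337. 209.]
stand [ 0.493 -0.216  0.04 ] [372. 289.]
brown [ 0.498 -0.191  0.07 ] [368. 269.]
pale [ 0.487 -0.24   0.07 ] [378. 287.]
```

View pics/crop.png

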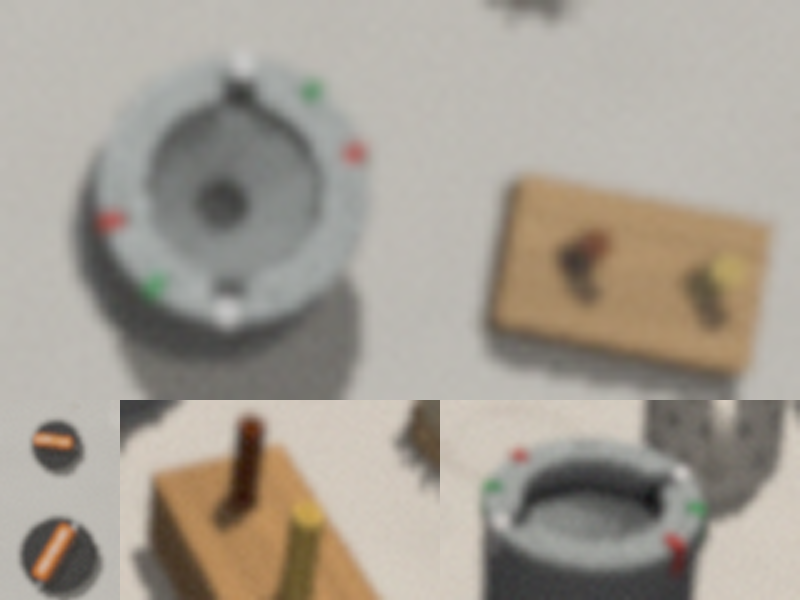

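Confirmed: the brown stick's tip is at top (409.6,212.2)/side (371.4,263.6), and the pale one stays. The grinder's white marks are at (365.2,190.1) and (363.5,220.9), with green clockwise of them. The large lid's handle runs from (268.3,221) to (257.7,239.3).

Run:
```python
import pickle,numpy as np
from h import *
d=pickle.load(open("c0.pkl","rb"));T=d["top"];S=d["side"]
print("brown",tri([T,S],[(409.6,212.2),(371.4,263.6)]))
print("pale",tri([T,S],[(426.2,215.2),(382.6,282.4)]))
w1=tri([T,S],[(365.2,190.1),(310+(682-440)/5,190+74/5)]);w2=tri([T,S],[(363.5,220.9),(310+(501-440)/5,190+122/5)])
print("white",w1,w2)
v=w1[0]-w2[0];print(np.degrees(np.arctan2(v[1],v[0])))
a,b=atz(T,(268.3,221),.062),atz(T,(257.7,239.3),.062);print(a,b,np.linalg.norm(a-b),np.degrees(np.arctan2(*(a-b)[[1,0]])))
from bench import robot
from scipy.spatial.transform import Rotation as R
print(R.from_quat(robot.get_state()["tool_rot"]).as_matrix().round(3))
```

```text
brown (array([ 0.5022, -0.1934,  0.0845]), [array([ 0.2, -0.3]), array([-0.5,  0.1])])
pale (array([ 0.4938, -0.2431,  0.0827]), [array([ 0. , -0.1]), array([-0.1,  0. ])])
white (array([ 0.5592, -0.0556,  0.1234]), [array([ 0.2, -0.4]), array([-0.6,  0.1])]) (array([ 0.4679, -0.0509,  0.1241]), [array([ 0.1, -0.3]), array([-0.4,  0.1])])
-2.9469075981662716
[0.4669607  0.23301285 0.062     ] [0.41064958 0.26244667 0.062     ] 0.06353968857837743 -27.596072207547042
[[-0.93   0.367 -0.   ]
 [ 0.367  0.93  -0.001]
 [-0.    -0.001 -1.   ]]
```

```bash
cat >> h.py <<'E'
from scipy.spatial.transform import Rotation as Rot
def pose():
    from bench import robot
    s=robot.get_state();M=Rot.from_quat(s["tool_rot"]).as_matrix()
    return s["ee_pos"],np.degrees(np.arctan2(M[1,0],M[0,0])),s
def plan(wps,p=None,yaw=None):
    """wps: (x,y,z,yaw of tool x axis, deg); prints units from each to next"""
    if p is None: p,yaw,s=pose()
    for w in wps:
        d=np.array(w[:3])-p;c,s_=np.cos(np.radians(yaw)),np.sin(np.radians(yaw))
        u=np.array([c*d[0]+s_*d[1], s_*d[0]-c*d[1], -d[2]])/.15
        sp=-(((w[3]-yaw)+180)%360-180)/120
        print(u.round(3),round(sp,3)); p=np.array(w[:3]);yaw=w[3]
E
python3 - <<'E'
from h import *
plan([(.34,.46,.25,158.5),(.42,.32,.25,158.5),(.45,.17,.25,158.5),(.47,0.02,.25,158.5),(.495,-.12,.25,80.4),(.5022,-.1934,.2,80.4),(.5022,-.1934,.066,80.4)])
E
```

```text
[-0.983 -0.481 -0.014] -0.0
[-0.838 -0.673 -0.   ] -0.0
[-0.553 -0.857 -0.   ] -0.0
[-0.491 -0.882 -0.   ] -0.0
[-0.497 -0.807 -0.   ] 0.651
[-0.474  0.129  0.333] -0.0
[0.    0.    0.893] -0.0
```

>>> servo_tool:
  increments:
    - [-0.98,-0.48,0,0,1]
    - [-0.98,-0.48,0,0,1]
    - [-0.98,-0.48,0,0,1]
    - [-0.98,-0.48,0,0,1]

```text
time: 0.55
ee_pos: [0.3436, 0.4561, 0.2484]
tool_rot: [0.19, 0.982, -0.001, 0.001]
contact_force: [0.1, 0.3, -0.9]
grip_width: 0.999
gripper_force: 0.0
```

>>> servo_tool:
  increments:
    - [-0.84,-0.67,0,0,1]
    - [-0.84,-0.67,0,0,1]
    - [-0.84,-0.67,0,0,1]
    - [-0.84,-0.67,0,0,1]

```text
time: 0.95
ee_pos: [0.4226, 0.3159, 0.2484]
tool_rot: [0.19, 0.982, -0.001, 0.001]
contact_force: [0.5, 0.6, -0.3]
grip_width: 0.998
gripper_force: 0.0
```

>>> servo_tool:
  increments:
    - [-0.55,-0.86,0,0,1]
    - [-0.55,-0.86,0,0,1]
    - [-0.55,-0.86,0,0,1]
    - [-0.55,-0.86,0,0,1]

```text
time: 1.35
ee_pos: [0.4503, 0.165, 0.2485]
tool_rot: [0.19, 0.982, -0.001, 0.0]
contact_force: [-0.2, 0.9, -0.2]
grip_width: 1.005
gripper_force: 0.0
```

>>> servo_tool:
  increments:
    - [-0.49,-0.88,0,0,1]
    - [-0.49,-0.88,0,0,1]
    - [-0.49,-0.88,0,0,1]
    - [-0.49,-0.88,0,0,1]

```text
time: 1.75
ee_pos: [0.4697, 0.0153, 0.2484]
tool_rot: [0.19, 0.982, -0.001, 0.0]
contact_force: [0.2, 3.0, -0.3]
grip_width: 0.997
gripper_force: 0.0
```

>>> servo_tool:
  increments:
    - [-0.5,-0.8,0,0.65,1]
    - [-0.5,-0.8,0,0.65,1]
    - [-0.5,-0.8,0,0.65,1]
    - [-0.5,-0.8,0,0.65,1]
    - [-0.5,-0.8,0,0.65,1]
    - [-0.5,-0.8,0,0.65,1]
    - [-0.5,-0.8,0,0.65,1]
    - [-0.5,-0.8,0,0.65,1]
    - [-0.5,-0.8,0,0.65,1]
    - [-0.5,-0.8,0,0.65,0.6]
    - [-0.5,-0.8,0,0.65,0.6]

```text
time: 2.85
ee_pos: [0.4953, -0.1179, 0.2482]
tool_rot: [0.762, 0.648, -0.0, -0.0]
contact_force: [0.2, -0.1, -0.7]
grip_width: 0.688
gripper_force: 0.0
```

Run:
```python
from h import *
from bench import imaging
import cv2,pickle
c=imaging.read_camera("wrist");pickle.dump(c,open("c1.pkl","wb"));cv2.imwrite("pics/w1.png",c["img"])
for n,X in [("brown",(.5022,-.1934,.0845)),("pale",(.4938,-.2431,.083)),("w1",(.5592,-.0556,.125)),("w2",(.4679,-.0509,.125))]:print(n,proj(c,X).round(1))
plan([(.5022,-.1934,.15,80.4),(.5022,-.1934,.066,80.4)])
```

```text
brown [342.3 264.9]
pale [340.9 310.6]
w1 [399.2 103.1]
w2 [268.1 118.1]
[-0.488  0.127  0.655] 0.003
[0.   0.   0.56] -0.0
```

View pics/w1.png

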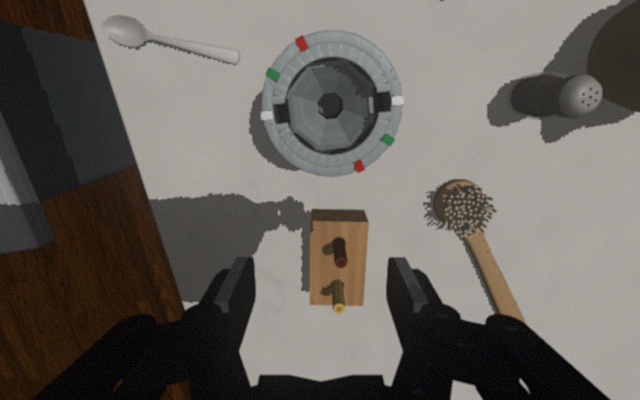

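The wrist view confirms the brown tip at (341,266), the pale tip at (339,309), and white marks at (398,101) and (266,116). All are within 2 px of the predictions.

>>> servo_tool:
  increments:
    - [-0.49,0.125,0.3,0,0.6]
    - [-0.49,0.125,0.65,0,0.6]
    - [-0.49,0.125,0.65,0,0.6]
    - [-0.49,0.125,0.65,0,0.6]

```text
time: 3.3
ee_pos: [0.4996, -0.1952, 0.148]
tool_rot: [0.763, 0.646, -0.002, -0.002]
contact_force: [-0.3, 0.4, 0.1]
grip_width: 0.602
gripper_force: 0.0
```

>>> servo_tool:
  increments:
    - [0,0,0.2,0,0.6]
    - [0,0,0.4,0,0.6]
    - [0,0,0.56,0,0.6]
    - [0,0,0.56,0,0.6]
    - [0,0,0.56,0,0]
    - [0,0,0.56,0,0]
    - [0,0,0.56,0,0]
    - [0,0,0.56,0,0]
    - [0,0,0.56,0,0]
    - [0,0,0.56,0,0]
    - [0,0,0.56,0,0]
    - [0,0,0.56,0,0]
  grip_force: 30

```text
time: 4.5
ee_pos: [0.5023, -0.1942, 0.0683]
tool_rot: [0.763, 0.646, 0.001, 0.001]
contact_force: [-0.8, 1.6, 12.9]
grip_width: 0.135
gripper_force: 29.6
```

>>> servo_tool:
  increments:
    - [0,0,-0.15,0,0]
    - [0,0,-0.4,0,0]
    - [0,0,-0.7,0,0]
    - [0,0,-1,0,0]
    - [0,0,-1,0,0]
    - [0,0,-1,0,0]

```text
time: 5.1
ee_pos: [0.5019, -0.1939, 0.2183]
tool_rot: [0.763, 0.646, 0.001, 0.001]
contact_force: [0.7, 0.3, -1.0]
grip_width: 0.127
gripper_force: 29.5
```

Run:
```python
from h import *
print(pose()[:2])
plan([(.5125,-.0525,.23,80.4),(.5125,-.0525,.125,80.4)])
```

```text
(array([ 0.50187121, -0.19388068,  0.21829171]), np.float64(80.49988062524356))
[ 0.941 -0.086 -0.078] 0.001
[0.  0.  0.7] -0.0
```

>>> servo_tool:
  increments:
    - [0.3,-0.03,-0.08,0,0]
    - [0.6,-0.06,-0.08,0,0]
    - [0.94,-0.086,-0.08,0,0]
    - [0.94,-0.086,-0.08,0,0]
    - [0.94,-0.086,-0.08,0,0]
    - [0.94,-0.086,-0.08,0,0]

```text
time: 5.7
ee_pos: [0.5116, -0.0539, 0.2284]
tool_rot: [0.764, 0.646, -0.0, -0.0]
contact_force: [0.5, -0.7, -0.5]
grip_width: 0.132
gripper_force: 29.5
```

Run:
```python
from h import *
from bench import imaging
import cv2
p,y,_=pose();print(p,y)
I=[]
for n in("wrist","side"):
    c=imaging.read_camera(n)
    b=p+[0,0,-.060]
    u=proj(c,b);print(n,"bottom",u.round(1),"well",proj(c,(.5125,-.0525,.08)).round(1),"axis w1,w2",proj(c,(.5582,-.0552,.125)).round(1),proj(c,(.4669,-.0505,.125)).round(1))
    q=proj(c,(.5125,-.0525,.15)).astype(int); x,yy=np.clip(q-[66,75],0,[507,250]);print(x,yy)
    I.append(cv2.resize(c["img"][yy:yy+150,x:x+133],None,fx=3,fy=4 and 3,interpolation=cv2.INTER_CUBIC))
cv2.imwrite("pics/over.png",np.hstack(I))
plan([(.5125,-.0525,.125,80.4)])
```

```text
[ 0.51161854 -0.05386956  0.22842204] 80.41382511034733
wrist bottom [322.6 235.1] well [322.8 191.4] axis w1,w2 [389. 202.] [258.6 216.4]
257 146
side bottom [340.6 193.2] well [338.7 225. ] axis w1,w2 [357.4 204.3] [321.3 214.2]
274 124
[0.012 0.003 0.69 ] -0.0
```

View pics/over.png

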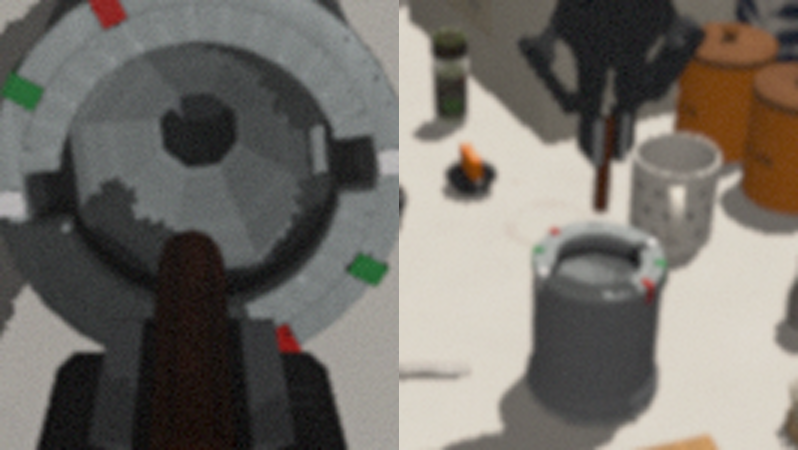

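The wrist view shows the stick held upright with its end at about (320,232) and the well at (323,189). The side view has the end at (341,194), as predicted. I descend with a +2.5 mm trim in y.

>>> servo_tool:
  increments:
    - [0.02,0.003,0.2,0,0]
    - [0.02,0.003,0.4,0,0]
    - [0.02,0.003,0.55,0,0]
    - [0.02,0.003,0.69,0,0]
    - [0.02,0.003,0.69,0,0]
    - [0.02,0.003,0.69,0,0]

```text
time: 6.4
ee_pos: [0.5129, -0.051, 0.1257]
tool_rot: [0.764, 0.645, -0.0, 0.0]
contact_force: [0.2, 0.2, -0.2]
grip_width: 0.127
gripper_force: 29.5
```

No contact so far, so I release with a small opening and then lift.

>>> servo_tool:
  increments:
    - [0,0,0,0,0.25]
    - [0,0,0,0,0.25]
    - [0,0,0,0,0.25]
    - [0,0,0,0,0.25]
    - [0,0,-0.2,0,0.25]
    - [0,0,-0.5,0,0.25]
    - [0,0,-0.8,0,0.4]
    - [0,0,-0.8,0,0.6]
    - [0,0,-0.8,0,0.6]

```text
time: 7.3
ee_pos: [0.5133, -0.0497, 0.2461]
tool_rot: [0.763, 0.646, 0.001, 0.0]
contact_force: [-0.1, 0.5, -0.8]
grip_width: 0.601
gripper_force: 0.0
```

Run:
```python
from h import *
from bench import imaging
import cv2
p,y,_=pose();print(p,y)
c=imaging.read_camera("wrist");cv2.imwrite("pics/w2.png",cv2.resize(c["img"][90:330,170:490],None,fx=2,fy=2))
print(proj(c,(.513,-.051,.1)),proj(c,(.4384,.248,.062)))
# to lid: tool x at 152.4 (y at 62.4)
plan([(.50,.09,.25,116),(.44,.20,.25,152.4),(.4388,.2477,.2,152.4)])
```

```text
[ 0.51326539 -0.04972898  0.24614965] 80.49304671094832
[321.53570733 195.71364798] [ 139.49084864 -221.8782994 ]
[ 0.905 -0.238 -0.032] -0.296
[ 0.834 -0.038 -0.   ] -0.303
[0.154 0.278 0.333] -0.0
```

View pics/w2.png

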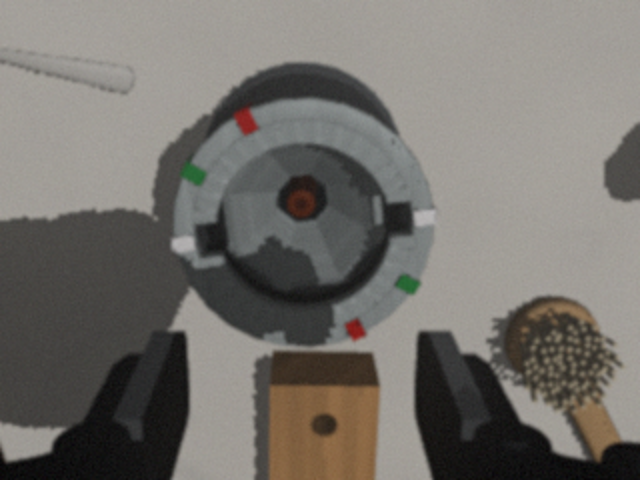

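The stick is down in the well (its end shows in the mouth at crop (301,200)). White marks are at crop (424,217) and (181,244). Next is the lid.

>>> servo_tool:
  increments:
    - [0.9,-0.24,-0.03,-0.3,0.7]
    - [0.9,-0.24,-0.03,-0.3,0.9]
    - [0.9,-0.24,-0.03,-0.3,1]
    - [0.9,-0.24,-0.03,-0.3,1]
    - [0.9,-0.24,-0.03,-0.3,1]
    - [0.9,-0.24,-0.03,-0.3,1]

```text
time: 7.95
ee_pos: [0.4996, 0.0881, 0.2491]
tool_rot: [0.528, 0.849, -0.001, -0.0]
contact_force: [0.0, -1.0, -0.2]
grip_width: 0.997
gripper_force: 0.0
```

>>> servo_tool:
  increments:
    - [0.5,-0.04,0,-0.3,0.6]
    - [0.5,-0.04,0,-0.3,0.6]
    - [0.5,-0.04,0,-0.3,0.6]
    - [0.5,-0.04,0,-0.3,0.6]
    - [0.5,-0.04,0,-0.3,0.6]
    - [0.5,-0.04,0,-0.3,0.6]

```text
time: 8.55
ee_pos: [0.4612, 0.1526, 0.2495]
tool_rot: [0.241, 0.97, -0.0, -0.0]
contact_force: [-0.5, -0.1, -1.2]
grip_width: 0.598
gripper_force: 0.0
```

Run:
```python
from h import *
from bench import imaging
import cv2,pickle
p,y,_=pose();print(p,y)
c=imaging.read_camera("wrist");pickle.dump(c,open("c2.pkl","wb"));cv2.imwrite("pics/lid.png",c["img"])
for e in((.46696,.23301,.062),(.41065,.26245,.062)):print(proj(c,e).round(1))
```

```text
[0.46117617 0.15261909 0.24954088] 152.08262127178762
[402.3 147.6]
[407.2  72.4]
```

View pics/lid.png

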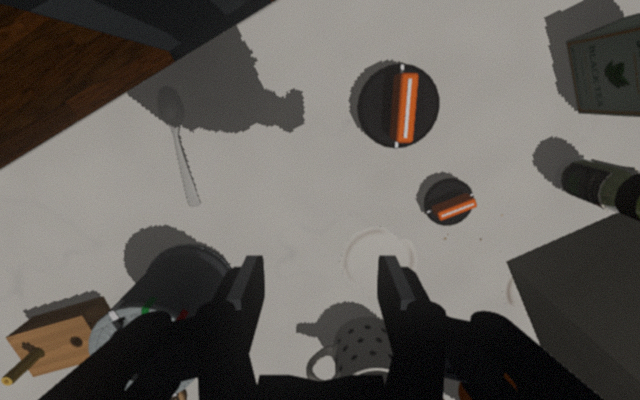

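The large lid sits at (399,105) with its handle from (404,142) to (410,73). The flange's white ticks are at (402,67) and (397,145), and the small look-alike is at (450,203). I'll refine this by segmentation.

Run:
```python
from h import *
import cv2,pickle
c=pickle.load(open("c2.pkl","rb"));T=pickle.load(open("c0.pkl","rb"))["top"]
im=c["img"][55:160,350:445].astype(int)
hsv=cv2.cvtColor(im.astype(np.uint8),cv2.COLOR_BGR2HSV)
def rect(m,off):
    pts=np.argwhere(m)[:,::-1].astype(np.float32)+off;r=cv2.minAreaRect(pts);b=cv2.boxPoints(r);return r,b
yy,xx=np.mgrid[55:160,350:445]
core=(xx>394)&(yy<148)&(xx<420)
o=(hsv[...,1]>120)&(hsv[...,2]>130)&core
white=(hsv[...,2]>165)&core&(yy>72)&(yy<142)&(hsv[...,1]<130)
s=np.uint8(o|white)
rp,b=rect(s>0,[350,55]);print("orange+stripe",rp)
W=np.array([atz(c,q,.062) for q in b]);print(W.round(4))
m=W.mean(0);e=[W[1]-W[0],W[2]-W[1]];L=[np.linalg.norm(k) for k in e];k=e[int(np.argmax(L))]
print("centre",m.round(4),"L",np.round(L,4),"ang",np.degrees(np.arctan2(k[1],k[0])))
a=atz(c,(402,67),.028);bb=atz(c,(397,145),.028);print("ticks",a,bb,(a+bb)/2,np.degrees(np.arctan2(*(bb-a)[[1,0]])),np.linalg.norm(a-bb))
# height check: handle centre from two views
print(tri([c,T],[rp[0],(263,230.2)]))
# grinder refit from wrist 1
c1=pickle.load(open("c1.pkl","rb"));a=atz(c1,(398,101),.125);bb=atz(c1,(266,116),.125);print("grinder",(a+bb)/2,np.degrees(np.arctan2(*(a-bb)[[1,0]])),np.linalg.norm(a-bb))
```

```text
Traceback (most recent call last):
cv2.error: OpenCV(4.12.0) /io/opencv/modules/imgproc/src/convhull.cpp:143: error: (-215:Assertion failed) total >= 0 && (depth == CV_32F || depth == CV_32S) in function 'convexHull'
```

Run:
```python
from h import *
import cv2,pickle
c=pickle.load(open("c2.pkl","rb"));T=pickle.load(open("c0.pkl","rb"))["top"]
im=c["img"][55:160,350:445]
hsv=cv2.cvtColor(im,cv2.COLOR_BGR2HSV)
yy,xx=np.mgrid[55:160,350:445]
core=(xx>394)&(yy<148)&(xx<420)&(yy>70)
s=((hsv[...,1]>120)&(hsv[...,2]>150))|((hsv[...,2]>165)&(yy<142)&(yy>74))
pts=(np.argwhere(s&core)[:,::-1]+[350,55]).astype(np.float32)
rp=cv2.minAreaRect(pts);b=cv2.boxPoints(rp);print(rp)
W=np.array([atz(c,q,.062) for q in b])
m=W.mean(0);e=[W[1]-W[0],W[2]-W[1]];L=[np.linalg.norm(k) for k in e];k=e[int(np.argmax(L))]
print("centre",m.round(4),"L",np.round(L,4),"ang",np.degrees(np.arctan2(k[1],k[0])))
a=atz(c,(402,67),.028);bb=atz(c,(397,145),.028);print("ticks",a,bb,(a+bb)/2,np.degrees(np.arctan2(*(bb-a)[[1,0]])),np.linalg.norm(a-bb))
print(tri([c,T],[rp[0],(263,230.2)]))
c1=pickle.load(open("c1.pkl","rb"));a=atz(c1,(398,101),.125);bb=atz(c1,(266,116),.125);print("grinder",(a+bb)/2,np.degrees(np.arctan2(*(a-bb)[[1,0]])),np.linalg.norm(a-bb))
```

```text
((407.5735168457031, 107.54411315917969), (14.879122734069824, 68.02980041503906), 4.39870548248291)
centre [0.4379 0.2508 0.062 ] L [0.057  0.0127] ang 151.48856137954124
ticks [0.4060922  0.26800991 0.028     ] [0.470304   0.23417619 0.028     ] [0.4381981  0.25109305 0.028     ] -27.785115598956786 0.0725801367913979
(array([0.4367, 0.2476, 0.0725]), [array([-1.2,  2. ]), array([-0.5,  0.3])])
grinder [ 0.51265616 -0.05165813  0.125     ] -3.006975771822211 0.09188645163797714
```

Run:
```python
from h import *
plan([(.438,.2506,.13,152.1),(.438,.2506,.05,152.1)])
```

```text
[0.442 0.504 0.797] -0.0
[0.    0.    0.533] -0.0
```

>>> servo_tool:
  increments:
    - [0.44,0.5,0.4,0,0.5]
    - [0.44,0.5,0.8,0,0.5]
    - [0.44,0.5,0.8,0,0.5]
    - [0.44,0.5,0.8,0,0.5]
    - [0.44,0.5,0.8,0,0.5]

```text
time: 9.1
ee_pos: [0.4365, 0.2505, 0.1285]
tool_rot: [0.239, 0.971, -0.001, -0.001]
contact_force: [1.0, 0.6, 1.1]
grip_width: 0.497
gripper_force: 0.0
```

>>> servo_tool:
  increments:
    - [0,0,0.15,0,0.5]
    - [0,0,0.3,0,0.5]
    - [0,0,0.45,0,0.5]
    - [0,0,0.53,0,0.5]
    - [0,0,0.53,0,0.5]
    - [0,0,0.53,0,0]
    - [0,0,0.53,0,0]
    - [0,0,0.53,0,0]
    - [0,0,0.53,0,0]
    - [0,0,0.53,0,0]
    - [0,0,0.53,0,0]
    - [0,0,0.53,0,0]
  grip_force: 40

```text
time: 10.3
ee_pos: [0.4379, 0.2507, 0.0516]
tool_rot: [0.238, 0.971, 0.001, 0.001]
contact_force: [-0.5, -1.8, 8.3]
grip_width: 0.177
gripper_force: 39.4
```

Run:
```python
from h import *
p,y,s=pose();print(p,y,s["contact_force"],s["ft_torque"])
```

```text
[0.43791307 0.25072851 0.05164308] 152.43006655310086 [-0.4980395  -1.75244282  8.28367633] [-0.39594094  0.08160474 -0.10004181]
```

>>> servo_tool:
  increments:
    - [0,0,0,0,0]
    - [0,0,0,0,0]
    - [0,0,-0.15,0,0]
    - [0,0,-0.4,0,0]
    - [0,0,-0.7,0,0]
    - [0,0,-1,0,0]
    - [0,0,-1,0,0]
    - [0,0,-1,0,0]
  grip_force: 80

```text
time: 11.1
ee_pos: [0.4374, 0.2508, 0.2018]
tool_rot: [0.238, 0.971, 0.001, 0.001]
contact_force: [0.2, 0.1, -1.8]
grip_width: 0.169
gripper_force: 78.6
```

Run:
```python
from h import *
print(pose()[:2])
plan([(.46,.13,.23,165),(.5,.02,.23,177),(.5128,-.0515,.215,177)])
```

```text
(array([0.4374381 , 0.25084861, 0.20178921]), np.float64(152.46047057762044))
[-0.506 -0.645 -0.188] -0.104
[-0.447 -0.639 -0.   ] -0.1
[-0.11  -0.472  0.1  ] 0.0
```

>>> servo_tool:
  increments:
    - [-0.25,-0.32,-0.19,-0.05,0]
    - [-0.5,-0.64,-0.19,-0.104,0]
    - [-0.506,-0.645,-0.19,-0.104,0]
    - [-0.506,-0.645,-0.19,-0.104,0]

```text
time: 11.5
ee_pos: [0.46, 0.1255, 0.2284]
tool_rot: [0.134, 0.991, -0.001, -0.0]
contact_force: [-0.2, 0.4, -2.2]
grip_width: 0.171
gripper_force: 78.5
```

>>> servo_tool:
  increments:
    - [-0.25,-0.32,0,-0.05,0]
    - [-0.447,-0.64,0,-0.1,0]
    - [-0.447,-0.64,0,-0.1,0]
    - [-0.447,-0.64,0,-0.1,0]
    - [-0.447,-0.64,0,-0.1,0]

```text
time: 12.0
ee_pos: [0.499, 0.0201, 0.228]
tool_rot: [0.027, 1.0, 0.0, -0.001]
contact_force: [0.2, 0.6, -0.2]
grip_width: 0.17
gripper_force: 78.5
```

Run:
```python
from h import *
print(pose()[:2])
plan([(.5128,-.0515,.2,177)])
```

```text
(array([0.49903567, 0.02013886, 0.22795359]), np.float64(176.91307553848026))
[-0.117 -0.472  0.186] -0.001
```

>>> servo_tool:
  increments:
    - [-0.06,-0.25,0.05,0,0]
    - [-0.117,-0.472,0.1,0,0]
    - [-0.117,-0.472,0.18,0,0]
    - [-0.117,-0.472,0.18,0,0]
    - [-0.117,-0.472,0.18,0,0]
    - [-0.117,-0.472,0.18,0,0]

```text
time: 12.6
ee_pos: [0.5134, -0.0506, 0.2022]
tool_rot: [0.026, 1.0, 0.0, 0.0]
contact_force: [0.9, 0.9, -1.3]
grip_width: 0.171
gripper_force: 78.6
```

Run:
```python
from h import *
from bench import imaging
import cv2
p,y,s=pose();print(p,y,s["contact_force"],s["ft_torque"])
I=[]
for n in("top","side"):
    c=imaging.read_camera(n)
    a=np.radians(y-180);ax=np.array([np.cos(a),np.sin(a),0])
    print(n,[proj(c,p+[0,0,-.0236]+k*.0365*ax).round(1) for k in(1,-1)])
    q=proj(c,(.5128,-.0515,.13)).astype(int); x,yy=q-[33,33];print(x,yy)
    I.append(cv2.resize(c["img"][yy:yy+66,x:x+66],None,fx=6,fy=6,interpolation=cv2.INTER_CUBIC))
cv2.imwrite("pics/over2.png",np.hstack(I))
plan([(.5128,-.0515,.17,177)])
```

```text
[ 0.5134369  -0.05064561  0.20218747] 177.0532945417132 [ 0.88312142  0.87094499 -1.34841184] [-0.04266125 -0.04028079  0.02712068]
top [array([366.5, 189.2]), array([364.9, 215.1])]
331 171
side [array([355.4, 184.7]), array([325.6, 192.2])]
306 173
[ 0.004 -0.003  0.215] 0.0
```

View pics/over2.png

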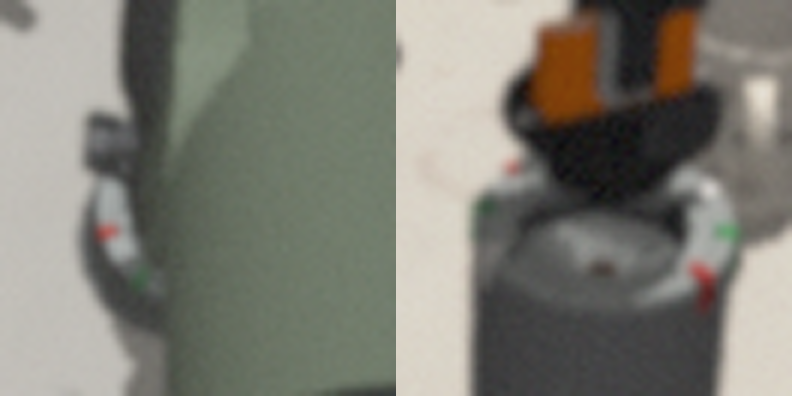

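The top view is blocked by the arm. The side view shows the lid level over the collar, flange centre at about (342,188), with the pins over the white marks. I descend in small steps.

>>> servo_tool:
  increments:
    - [0.002,-0.009,0.05,0,0]
    - [0.002,-0.009,0.1,0,0]
    - [0.002,-0.009,0.14,0,0]
    - [0.002,-0.009,0.18,0,0]
    - [0.002,-0.009,0.18,0,0]

```text
time: 13.2
ee_pos: [0.5125, -0.0534, 0.1738]
tool_rot: [0.027, 1.0, -0.0, -0.001]
contact_force: [0.1, -0.3, -0.8]
grip_width: 0.166
gripper_force: 78.6
```

>>> servo_tool:
  increments:
    - [0,0,0.015,0,0]
    - [0,0,0.03,0,0]
    - [0,0,0.045,0,0]
    - [0,0,0.06,0,0]
    - [0,0,0.06,0,0]

```text
time: 13.7
ee_pos: [0.5128, -0.0534, 0.1655]
tool_rot: [0.027, 1.0, -0.0, -0.0]
contact_force: [-0.6, 0.3, -1.2]
grip_width: 0.172
gripper_force: 78.6
```

>>> servo_tool:
  increments:
    - [0,0,0.015,0,0]
    - [0,0,0.03,0,0]
    - [0,0,0.045,0,0]
    - [0,0,0.06,0,0]
    - [0,0,0.06,0,0]
    - [0,0,0.06,0,0]

```text
time: 14.3
ee_pos: [0.5129, -0.0534, 0.1568]
tool_rot: [0.027, 1.0, -0.0, -0.0]
contact_force: [-1.0, -0.2, 1.8]
grip_width: 0.171
gripper_force: 79.0
```

Run:
```python
from h import *
p,y,s=pose();print(p,y,s["contact_force"],s["ft_torque"],s["q"])
```

```text
[ 0.51289797 -0.05341162  0.1567963 ] 176.94296228321363 [-1.00737423 -0.19152382  1.80868758] [0.00709132 0.1801763  0.00801313] [-0.11299631  0.48169884  0.13516034  1.97584239 -0.09820625  0.69019957
  1.60021038]
```

>>> servo_tool:
  increments:
    - [0,0,0.007,0,0]
    - [0,0,0.014,0,0]
    - [0,0,0.014,0,0]

```text
time: 14.6
ee_pos: [0.5129, -0.0534, 0.1567]
tool_rot: [0.027, 1.0, 0.0, 0.0]
contact_force: [-17.9, 2.1, 49.5]
grip_width: 0.17
gripper_force: 86.1
```

It seats flat at 0.1567, matching the expected height. I ease off the press and turn clockwise in two parts.

>>> servo_tool:
  increments:
    - [0,0,-0.006,0,0]
    - [0,0,-0.011,0,0]
    - [0,0,-0.011,0.02,0]
    - [0,0,-0.011,0.05,0]
    - [0,0,-0.011,0.08,0]
    - [0,0,-0.011,0.11,0]
    - [0,0,-0.011,0.14,0]
    - [0,0,-0.011,0.17,0]
    - [0,0,-0.011,0.17,0]

```text
time: 15.5
ee_pos: [0.5135, -0.053, 0.1567]
tool_rot: [0.204, 0.979, 0.0, 0.001]
contact_force: [-0.8, 1.8, 8.2]
grip_width: 0.169
gripper_force: 80.2
```

Run:
```python
from h import *
p,y,s=pose();print(p,y,s["contact_force"],s["ft_torque"]);plan([(*p,142)])
```

```text
[ 0.51354887 -0.05297954  0.15674431] 156.4398100313395 [-0.76551356  1.8088423   8.17741762] [ 0.474346    0.0889314  -0.15831726]
[ 0.  0. -0.] 0.12
```

>>> servo_tool:
  increments:
    - [0,0,0,0.03,0]
    - [0,0,0,0.06,0]
    - [0,0,0,0.09,0]
    - [0,0,0,0.105,0]
    - [0,0,0,0.12,0]
    - [0,0,0,0.12,0]
    - [0,0,0,0.12,0]

```text
time: 16.2
ee_pos: [0.5138, -0.0528, 0.1567]
tool_rot: [0.324, 0.946, 0.0, 0.001]
contact_force: [1.7, 3.0, 6.2]
grip_width: 0.17
gripper_force: 79.8
```

Run:
```python
from h import *
from bench import imaging
import cv2,pickle
p,y,s=pose();print(p,y,s["contact_force"],s["ft_torque"])
I=[]
c0=imaging.read_camera("side");pickle.dump(c0,open("c3.pkl","wb"))
for n in("wrist","side"):
    c=imaging.read_camera(n) if n=="wrist" else c0
    q=proj(c,(.5128,-.0525,.14)).astype(int)
    h=80 if n=="wrist" else 33
    x,yy=np.clip(q-h,0,[640-2*h,400-2*h])
    for nm,t in(("white",0),("green",35),("red",70)):
        a=np.radians(-3-t);e=np.array([np.cos(a),np.sin(a),0])*.0455
        print(n,nm,[((proj(c,np.array([.5129,-.052,.125])+k*e)-[x,yy])*400/2/h).round(0) for k in(1,-1)])
    I.append(cv2.resize(c["img"][yy:yy+2*h,x:x+2*h],(400,400),interpolation=cv2.INTER_CUBIC))
cv2.imwrite("pics/turn.png",np.hstack(I))
```

```text
[ 0.51380946 -0.05282608  0.15673581] 142.17882887079725 [1.65355408 3.00588329 6.21321832] [ 0.6998868  -0.32651922  0.00444928]
wrist white [array([324., 322.]), array([ 63., -18.])]
wrist green [array([202., 354.]), array([203., -61.])]
wrist red [array([ 79., 322.]), array([343., -18.])]
side white [array([305., 207.]), array([ 87., 266.])]
side green [array([322., 250.]), array([ 76., 222.])]
side red [array([293., 290.]), array([108., 186.])]
```

View pics/turn.png

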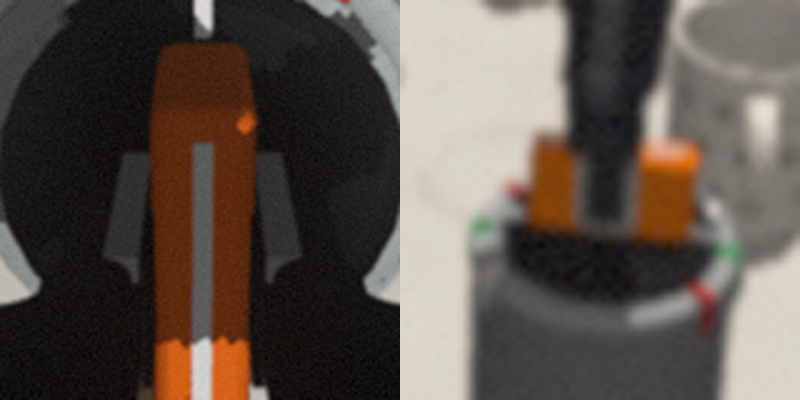

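The lid sits flat inside the rim. Its white tick at crop (203,15) points toward the green mark, and the handle lies along the green marks in the side view. I check the alignment numerically.

Run:
```python
from h import *
from bench import imaging
import cv2
p,y,s=pose()
c=imaging.read_camera("wrist");hsv=cv2.cvtColor(c["img"],cv2.COLOR_BGR2HSV)
ctr=np.array([p[0],p[1],.125])
yy,xx=np.mgrid[0:400,0:640]
near=lambda r0,r1,z:np.array([[r0<np.hypot(*(atz(c,(x,v),z)-ctr)[:2])<r1 for x in range(200,440)] for v in range(0,330)])
m=near(.041,.052,.125)
H=hsv[0:330,200:440].astype(int)
for n,k in(("green",(H[...,0]>45)&(H[...,0]<85)&(H[...,1]>90)),("red",((H[...,0]<8)|(H[...,0]>172))&(H[...,1]>130))):
    q=np.argwhere(k&m)[:,::-1]+[200,0]
    if len(q):
        g,lab=0,0
        nl,L,st,ce=cv2.connectedComponentsWithStats(np.uint8(k&m))
        for i in range(1,nl):
            if st[i,4]>8:
                uv=ce[i]+[200,0];P=atz(c,uv,.125);print(n,st[i,4],uv.round(1),P.round(4),"ang from TCP",np.degrees(np.arctan2(P[1]-p[1],P[0]-p[0])).round(1),"r",np.hypot(*(P-ctr)[:2]).round(4))
m2=near(.033,.0405,.133);k=(H[...,2]>150)&(H[...,1]<60)&m2
nl,L,st,ce=cv2.connectedComponentsWithStats(np.uint8(k))
for i in range(1,nl):
    if st[i,4]>8:
        P=atz(c,ce[i]+[200,0],.133);print("tick",st[i,4],P.round(4),np.degrees(np.arctan2(P[1]-p[1],P[0]-p[0])).round(1))
print("lid",y-180,s["contact_force"],s["ft_torque"])
```

```text
green 217 [322.5 164.4] [ 0.4766 -0.023   0.125 ] ang from TCP 141.2 r 0.0477
red 204 [378.6 181.7] [ 0.4991 -0.0073  0.125 ] ang from TCP 107.9 r 0.0478
tick 84 [ 0.4855 -0.0307  0.133 ] 142.0
tick 57 [ 0.5261 -0.015   0.133 ] 72.0
tick 134 [ 0.5459 -0.0304  0.133 ] 34.9
tick 19 [ 0.5415 -0.0746  0.133 ] -38.2
lid -37.82243276884381 [1.65769837 3.41329566 6.5799891 ] [ 0.68848577 -0.32391309  0.04416231]
```

The tick is at 142.0° and the green mark at 141.2°, so they align within 1°. The lid is flat and still gripped, so I hand in.

```bash
python3 -c "
from bench import order
print(order.finish_job())"
```

```text
the job is handed in; nothing more can be done
None
```

I handed the job in after about 16 s of robot time: the cinnamon stick is in the well, and the lid is seated flat, turned to within 1° of the green mark, still gripped against its spring and short of the lock.

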